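# Drive the jammed pin out of the slanted clamp

### The job

The pin in the slanted bore of the bench clamp is jammed. Take the drift punch from its wooden holder, find the bore, and push the pin out through the lower end with the punch, so that it lands in the blue tray and the red lever springs open. Then stand the punch fully back in its holder and let go; do not disturb the jar, bottle or dish.

Things in the scene. Friction and masses are not known exactly. Their poses are not given: they have to be found in the camera images.
- rig: Clamp fixture bolted to the bench: aluminium base plate 230 x 220 x 12 mm, origin at the centre of its underside, x axis from the bore mouth side (away from the robot) to the tray side (towards the robot), y along its dark rail, z up. A grey saddle, clamped fast and square on the rail, carries a slanted head with a bore that holds a jammed brass pin, 10 mm diameter, 45 mm long (pin not measured).
- rail_mid (a point): Middle of the rail's top (axes as rig). The saddle stands anywhere within 25 mm of it along the rig's y: THIS IS NOT MEASURED, so see it or feel for it with the punch's side. Its grey head is 50 mm wide in y, with flat flanks parallel to the rig's x-z plane, reaching 18 mm from the bore axis on both sides; the bore is midway between the flanks. The saddle will not move.
- mouth_line (a point): Where the centre of the bore's upper mouth would be with the saddle at the rail's middle (the real one is shifted only along rig y, by up to 25 mm). Axes as rig. The bore is 12 x 12 mm square, 42 mm long, tilted 35 degrees from vertical: going in, the direction is (0.574, 0, -0.819) in rig axes. The mouth face is flat and square to the bore. The pin's near end is 6 mm inside.
- exit_line (a point): As mouth_line, for the bore's lower end; the pin sticks out 9 mm here. A sprung lever heel 25 mm inside the mouth jams the pin: it needs a steady push of about 8 to 18 N (varies) until the punch tip is 25 to 30 mm inside the mouth, then it slips out by itself. The heel then presses on the punch shank and drags on it, about as hard as on the pin, till it is drawn out.
- catch_tray: Blue open tray with a black rubber floor, fixed on the base plate beneath the lower end of the bore, 139 x 188 mm outside, 24 mm high, walls 4 mm, floor 4 mm thick; origin at the centre of its underside, axes as the fixture's. The pin falls into it. Empty at the start.
- lever (a joint): Angle in rad of the red sprung lever on the tray side of the saddle, 75 mm long. About 0 while the pin holds it; springs up by itself to 0.5 (its stop) once pin and punch are out of the bore. While the punch shank fills the bore in the pin's place it reads anything from 0 to 0.25.
- punch_grip (a point): Centre of the orange handle of the drift punch (120 g nominal). The punch stands upright in its holder, z axis along the punch towards the handle's end. Handle: square 16 x 16 mm, 50 mm long, sides parallel to this point's x and y. 25 mm below this point is the upper face of a black round guard, 30 mm diameter and 5 mm thick; below the guard a steel shank of 8 mm diameter sticks out 60 mm, tapered to 6 mm in its last 2 mm.
- punch_tip (a point): Centre of the end face of the punch's steel shank, 90 mm from punch_grip along the punch axis (-z). Same axes as punch_grip.
- holder_mouth (a point): Wooden block, 60 x 60 mm, 75 mm high, fixed: this point is the centre of its top face, the mouth of its vertical 14 x 14 mm square through hole. The punch stands in it with its guard flat on the top, so that punch_grip is 90 mm - 60 mm = 30 mm above this point.
- jar_mid (a point): Glass jar with a blue cap, 52 mm diameter, 70 mm high; its middle. Bystander.
- bottle_mid (a point): Amber bottle, 60 mm diameter, 130 mm high; its middle. Bystander.
- dish_mid (a point): Glass dish, 80 mm diameter, 18 mm high; its middle. Bystander.
Things that resemble listed ones, but are neither listed nor needed, are in the scene too. There is more than one size of the part that bears punch_grip; the job needs the middle-sized.

How it is judged:
On the way, in this order (a step that is already met when the one before it is completed fails the run):
1. the tilted punch is at the bore while the lever is still locked (x of punch_tip in the frame of rig between -0.052 and -0.005 m and z of punch_tip in the frame of rig between 0.105 and 0.138 m and y of punch_tip in the frame of rig between -0.032 and 0.032 m and angle between punch_grip's own z axis and vertical between 0.45 and 0.77 rad and value of joint lever below 0.1 rad), for 0.1 s.
2. the pin is driven out: the lever springs open while the tilted punch is at or just above the bore (x of punch_tip in the frame of rig between -0.1 and -0.005 m and z of punch_tip in the frame of rig between 0.09 and 0.21 m and y of punch_tip in the frame of rig between -0.032 and 0.032 m and angle between punch_grip's own z axis and vertical between 0.45 and 0.77 rad and value of joint lever above 0.15 rad), for 0.05 s.
At the end, for the whole second after the job is handed in: The red lever is open (over 0.42 rad), the pin rests in the blue tray (its weight is felt there, over 0.1 N), and the punch stands at rest in its holder, within 8 mm of the hole's centre, within 0.12 rad of upright, its guard down on the block (within 4 mm) (value of joint lever above 0.42 rad and contact force between catch_tray and anything else above 0.1 N and horizontal distance between punch_grip and holder_mouth below 0.008 m and angle between punch_grip's own z axis and vertical below 0.12 rad and height (world z) of punch_grip below 0.109 m and linear speed of punch below 0.02 m/s); the robot touches nothing.
It fails at once if the jar is moved by more than 30 mm (distance of jar_mid from where it was at the start of the episode above 0.03 m).
It fails at once if the bottle is moved by more than 30 mm (distance of bottle_mid from where it was at the start of the episode above 0.03 m).
It fails at once if the dish is moved by more than 30 mm (distance of dish_mid from where it was at the start of the episode above 0.03 m).
It also fails if it takes over 64 s, if anything falls off the work surface, if the arm or the gripper's body presses on something with over 40 N, if the wrist force passes 120 N, or if a joint passes its speed limit or range.

### The arm

A 7-joint arm with a two-finger parallel gripper is mounted at the origin on the work surface. World frame = base frame: x ahead of the robot, y to its left, z up, the work surface at z = 0. Lengths are in m, angles in rad, forces in N, time in s.
With the tool pointing down it reaches from about 0.4 to 0.85 m from the base axis. Payload 4.5 kg.
Tool frame: the origin (TCP) lies on the centre line of the jaws, within the pads' length; the fingertips stand 14 mm ahead of it and the grasp point (between the pads) lies 5 mm behind it (tcp_to_tips is the distance from the TCP to the fingertips, in m); z points along the fingers, y is the direction in which the jaws open and shut (so a half turn about z gives the same grasp; the last joint's range is limited). The gripper opens to 85 mm and grips with 20 to 120 N. Pads are 22 mm wide; open, the fingers measure 114 mm over their backs; the gripper's body (76 mm by 85 mm) begins 54 mm behind the grasp point. The pads swing forward as they close: fully open they stand 13 mm farther back than shut.
Start: joints at [1.326, 0.689, -0.195, 1.565, 0.157, 0.902, -0.215], TCP at [0.172, -0.601, 0.245] pointing down, gripper open.
Joint ranges: [-3.01, 3.01], [-0.46, 2.08], [-1.47, 1.51], [0.13, 2.56], [-1, 4.14], [0.04, 2.09], [-2.66, 2.66]. Speed limits (rad/s): [2.57, 2.57, 3.14, 3.14, 3.14, 3.14, 3.14].

### API

Orientations are given as a rotation vector (axis times angle).
In Python, from plant import * gives the robot as it stands.
- The arm moves only by the tool arm_command, never from a script. Its argument "series" is a list of rows, each a list of 3 entries, a list of its own where there are three numbers: the shift along the tool's x, y, z in cm, then the turn, a rotation vector about the tool's x, y, z in degrees, then the opening in per cent of the stroke, from 0 (shut) to 100 (fully open). A call has 1 to 5 rows; each row shifts and turns the commanded pose from where the row before left it, along the tool's axes as they then stand; what a row does not reach is not made up. A row lasts 1/10 s, in which the tool goes at most 50 mm and 8.59 degrees, less where a joint would pass 70% of its speed; a pose out of reach is approached as far as the arm can. A call with a gripper value outside its range is refused whole. The fingers move at their own pace and stop on an object; the grip force is fixed at half the most. Time passes only in rows, so rows that do not move let the fingers close. It gives the time, the measured TCP pose, the force and the opening at its end, in the units of the state.
- get_obs(): the state, without advancing time (a new reading comes with each control period).
- get_image(name): name is "scene" or "top" or "wrist"; returns the picture (400x640x3 uint8, red, green, blue); there is no depth.
- camera_model(name): a dict with "fx", "fy", "cx", "cy" (pixels), "k1" (the pictures are not rectified: a ray, as slopes to the right and down, at radius r is drawn at 1 + k1 r^2 times it, then the intrinsics apply), "cam_to_world" (4x4, takes a point from camera to world coordinates). Camera axes: x right, y up, looking along -z (the intrinsics and any distortion apply to the point x, -y, -z); pixel columns grow to the right and rows downward; lengths in m; the calibration is good to about 2 mm. A picture is of the moment at which its call begins: read the wrist's pose just before it. camera_model takes no time and is no camera call; for the wrist camera it gives the pose at the moment of the call.
- finish_job(): hands the job in, once; it reports no verdict.
The state is a dict: "t": time; "joints": joint angles; "dq": joint speeds; "joint_torque": joint torques, N m; "tool_pos": TCP position; "ee_rot": TCP orientation; "ft_force": force on the tool from outside, world axes, zero at the start; "ft_torque": the same for the moment, N m; "finger_gap": finger opening in m.
Only numpy, scipy, OpenCV 4.12 (cv2) and the standard library are available. Lean on these libraries where they do the work, as an engineer would, in place of code of your own. Each camera call takes 0.05 s, during which the arm holds its last target.

## Working session

There is one attempt and no reset: what is moved stays moved. The work goes in short steps, Python scripts to look and compute and a tool call to move; the robot and the scene stay as the last step left them, time stands still between calls to the robot, and variables do not carry over. Pictures are saved under pics/ and viewed, and the job is handed in when it is done.

Besides the shell and the picture viewer there is one more tool, called by a JSON object that holds its "api" and its "payload", one argument or row to a line. arm_command: Moves the arm, as the interface text tells. Its arguments: {"type":"object","properties":{"series":{"type":"array"}},"required":["series"]}

```bash
ls; mkdir -p pics; python3 - <<'E'
from plant import *
import cv2
o=get_obs(); print({k:(v if not hasattr(v,'round') else v) for k,v in o.items()})
for n in ["scene","top","wrist"]:
    im=get_image(n); cv2.imwrite(f"pics/{n}0.png",im[:,:,::-1])
    print(n,camera_model(n))
E
```

```text
pics
{'t': 0.0, 'joints': array([ 1.32580306,  0.6900401 , -0.19449555,  1.56635919,  0.15728457,
        0.90249518, -0.21510746]), 'dq': array([-0.0015068 ,  0.00129552,  0.00033097,  0.00103963, -0.00120335,
        0.0011106 ,  0.00049354]), 'joint_torque': array([ 9.83117502e-05, -5.39603734e+01, -1.26628574e+00, -1.58545929e+01,
        9.17010591e-03,  9.40486469e-03,  8.83412554e-06]), 'tool_pos': array([ 0.17176901, -0.60027154,  0.2444445 ]), 'ee_rot': array([-3.10925431e+00, -4.36336106e-01,  6.22875323e-04]), 'ft_force': array([-0.04976056,  0.05603655, -0.00318225]), 'ft_torque': array([ 0.01137573, -0.03103212,  0.01059735]), 'finger_gap': 0.08526992782658019}
scene {'fx': 413.1514047073977, 'fy': 413.1514047073977, 'cx': 315.6715691527486, 'cy': 199.1523511205886, 'k1': 0.015474086016026775, 'cam_to_world': array([[ 0.64658145, -0.44505633,  0.61956217,  1.15326769],
       [ 0.76270525,  0.39270002, -0.51387489, -0.49262294],
       [-0.01459881,  0.80480529,  0.59335935,  0.6879586 ],
       [ 0.        ,  0.        ,  0.        ,  1.        ]])}
top {'fx': 368.12223
[... 176 characters left out ...]
 -8.41439657e-02,
         4.69656570e-01],
       [-9.99537685e-01, -3.03477140e-02,  1.85245375e-03,
         2.12991311e-02],
       [-7.08551778e-04,  8.41613718e-02,  9.96451886e-01,
         9.83713086e-01],
       [ 0.00000000e+00,  0.00000000e+00,  0.00000000e+00,
         1.00000000e+00]])}
wrist {'fx': 317.6218490592738, 'fy': 317.6218490592738, 'cx': 323.2182209329332, 'cy': 201.8599959344405, 'k1': -0.00046423911101662186, 'cam_to_world': array([[ 0.27469284,  0.9139144 ,  0.29883825,  0.24826433],
       [-0.96153115,  0.26150793,  0.08409185, -0.57887383],
       [-0.00129582, -0.31044172,  0.95059153,  0.3735825 ],
       [ 0.        ,  0.        ,  0.        ,  1.        ]])}
```

View pics/scene0.png

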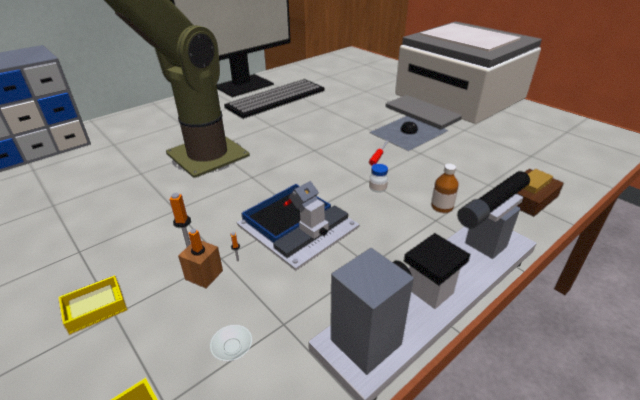

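View pics/top0.png

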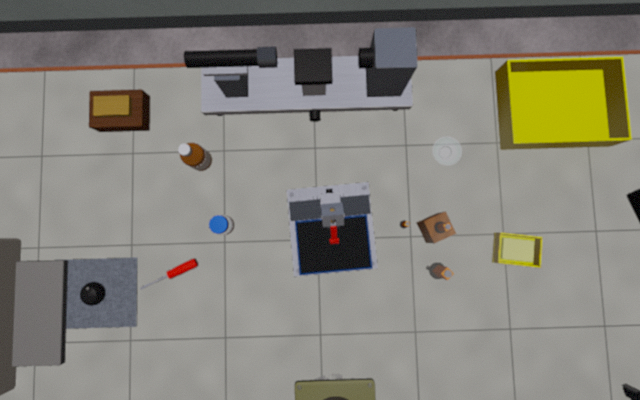

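View pics/wrist0.png

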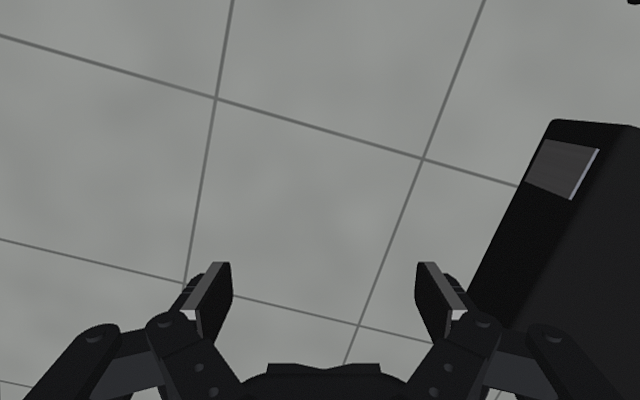

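```bash
python3 - <<'E'
import cv2
s=cv2.imread('pics/scene0.png');t=cv2.imread('pics/top0.png')
cv2.imwrite('pics/s0a.png',cv2.resize(s[180:300,150:270],None,fx=5,fy=5,interpolation=cv2.INTER_CUBIC))
cv2.imwrite('pics/s0b.png',cv2.resize(s[170:275,230:370],None,fx=5.5,fy=5.5,interpolation=cv2.INTER_CUBIC))
cv2.imwrite('pics/t0a.png',cv2.resize(t[200:290,390:470],None,fx=6,fy=6,interpolation=cv2.INTER_CUBIC))
cv2.imwrite('pics/t0b.png',cv2.resize(t[175:285,280:390],None,fx=5.4,fy=5.4,interpolation=cv2.INTER_CUBIC))
E
```

```text
(no output)
```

View pics/s0a.png

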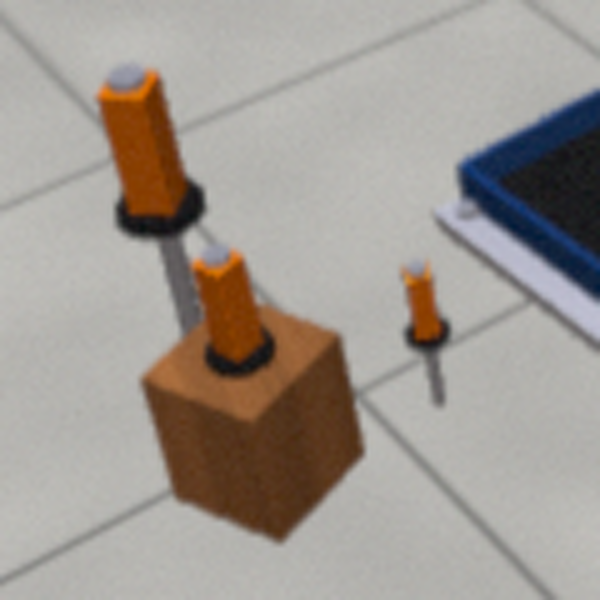

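View pics/s0b.png

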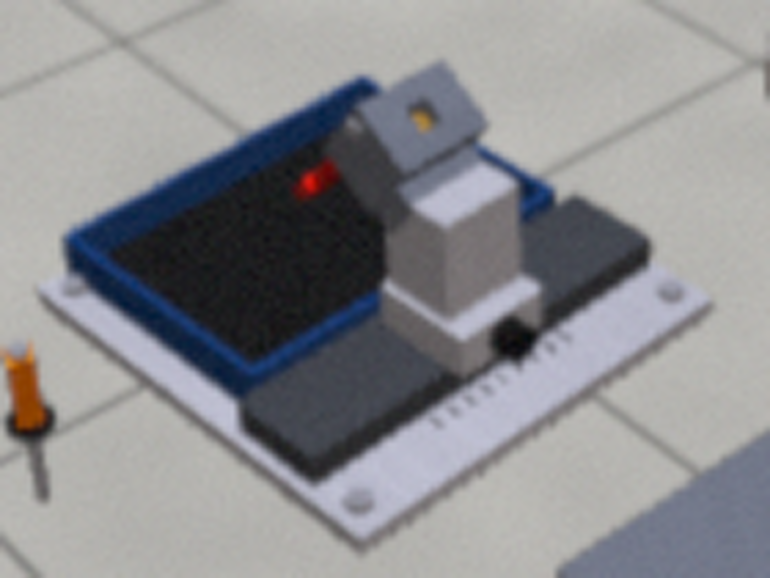

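View pics/t0a.png

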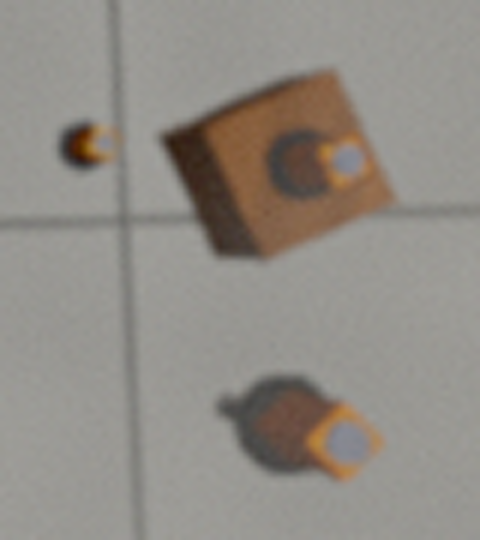

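View pics/t0b.png

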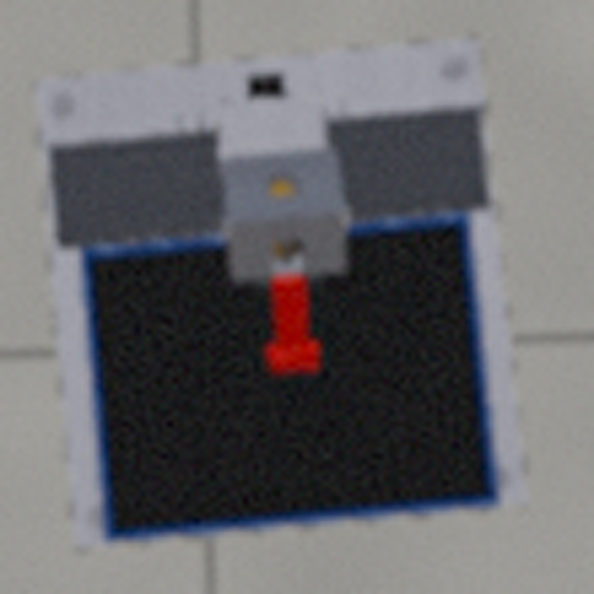

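```bash
cat > h.py <<'E'
import numpy as np, cv2
from scipy.optimize import least_squares
from scipy.spatial.transform import Rotation as R
def proj(M,P):
    P=np.atleast_2d(P);T=np.linalg.inv(M["cam_to_world"]);c=P@T[:3,:3].T+T[:3,3]
    s=np.c_[c[:,0]/-c[:,2],-c[:,1]/-c[:,2]];r2=(s**2).sum(1,keepdims=True)
    s=s*(1+M["k1"]*r2); return s*[M["fx"],M["fy"]]+[M["cx"],M["cy"]]
def ray(M,uv):
    d=(np.array(uv,float)-[M["cx"],M["cy"]])/[M["fx"],M["fy"]];s=d.copy()
    for _ in range(5): s=d/(1+M["k1"]*(s@s))
    v=M["cam_to_world"][:3,:3]@[s[0],-s[1],-1];return M["cam_to_world"][:3,3],v/np.linalg.norm(v)
def onz(M,uv,z):
    o,v=ray(M,uv);return o+v*(z-o[2])/v[2]
def tri(obs):
    f=lambda P:np.concatenate([(proj(M,P)[0]-uv) for M,uv in obs])
    r=least_squares(f,[.5,0,.1]);return r.x,r.fun
E
cat > m.py <<'E'
from plant import *
from h import *
S=camera_model("scene");T=camera_model("top")
ct=lambda u,v:(np.array([u,v])/5.4+[280,175]-.4)
cs=lambda u,v:(np.array([u,v])/5.5+[230,170]-.4)
obs=[(T,ct(40,80),(-115,-110)),(T,ct(480,42),(-115,110)),(T,ct(525,498),(115,110)),(T,ct(78,543),(115,-110)),
(S,cs(40,287),(115,110)),(S,cs(362,540),(-115,110)),(S,cs(713,300),(-115,-110))]
def rig(p,q):
    c,s=np.cos(p[2]),np.sin(p[2]);q=np.atleast_2d(q);return q@np.array([[c,s,0],[-s,c,0],[0,0,1]])+[p[0],p[1],0]
f=lambda p:np.concatenate([proj(M,rig(p,[a[0]/1e3,a[1]/1e3,.012]))[0]-uv for M,uv,a in obs])
r=least_squares(f,[.5,0,np.pi]);print(r.x,r.fun.round(1))
for nm in [T,S]:
    r2=least_squares(lambda p:np.concatenate([proj(M,rig(p,[a[0]/1e3,a[1]/1e3,.012]))[0]-uv for M,uv,a in obs if M is nm]),r.x);print(r2.x,r2.fun.round(1))
P,e=tri([(T,ct(281,188)),(S,cs(423,116))]);print("mouth",P,e)
c,s=np.cos(r.x[2]),np.sin(r.x[2]);d=P[:2]-r.x[:2];print("in rig",c*d[0]+s*d[1],-s*d[0]+c*d[1],P[2])
# holder & punch
ca=lambda u,v:(np.array([u,v])/6+[390,200]-.4)
cb=lambda u,v:(np.array([u,v])/5+[150,180]-.4)
P,e=tri([(T,ca(349,161)),(S,cb(216,257))]);print("punch top",P,e)
P,e=tri([(T,ca(349,442)),(S,cb(127,78))]);print("big top",P,e)
P,e=tri([(T,ca(102,143)),(S,cb(416,269))]);print("small top",P,e)
for k in [(205,127),(334,70),(398,204),(265,260)]: print("hold T",onz(T,ca(*k),.075))
for k in [(143,381),(340,333),(250,420)]: print("hold S",onz(S,cb(*k),.075))
for k in [(225,155)]: pass
E
python3 m.py
```

```text
[ 0.49134412 -0.00625722  3.20259395] [-0.6 -1.4  0.2 -1.8  0.9  0.6 -0.3  0.1 -1.  -0.9 -0.6 -0.9  0.3 -1.2]
[ 0.48979495 -0.00611591  3.20162808] [-0.6 -0.8  0.2 -1.2  0.8  1.3 -0.4  0.7]
[ 0.49465731 -0.00740732  3.20086379] [-0.7 -0.1 -0.2  0.1  0.9 -0.3]
mouth [ 0.53063244 -0.00406318  0.12985941] [-0.11846642 -0.08469267 -0.14650635  0.00855313]
in rig -0.039348999333377634 0.0002051836686698576 0.12985941439663273
punch top [ 0.48330328 -0.2717813   0.12748361] [-0.39622206 -0.21295982 -0.40374741 -0.0510343 ]
big top [ 0.37892667 -0.25619016  0.15543444] [-0.33583055 -0.16948195 -0.37493801 -0.06114081]
small top [ 0.49392534 -0.18856384  0.07970605] [0.00298531 0.00178027 0.00318074 0.00019713]
hold T [ 0.49933652 -0.23232099  0.075     ]
hold T [ 0.52118435 -0.28673274  0.075     ]
hold T [ 0.46538768 -0.30973188  0.075     ]
hold T [ 0.44422694 -0.25393398  0.075     ]
hold S [ 0.47473826 -0.31113     0.075     ]
hold S [ 0.50360392 -0.23325263  0.075     ]
hold S [ 0.52572348 -0.28780807  0.075     ]
```

```bash
cat > g.py <<'E'
from plant import *
from h import *
def st():
    o=get_obs();return o,np.array(o["tool_pos"]),R.from_rotvec(o["ee_rot"])
def go(p,Rt=None):
    o,q,r=st(); sh=r.inv().apply(np.array(p)-q)*100
    print("t",round(o["t"],2),"shift cm",sh.round(2), "turn deg", None if Rt is None else np.degrees((r.inv()*Rt).as_rotvec()).round(2))
    return sh
def info():
    o,q,r=st();print("t",round(o["t"],2),"pos",q.round(4),"F",o["ft_force"].round(2),"gap",round(o["finger_gap"],4));print("R cols\n",r.as_matrix().round(3));print("j",o["joints"].round(3))
E
python3 -c "
from g import *
info()
go([.44,-.285,.25])"; python3 -c "
import plant;print([n for n in dir(plant) if n[0]!='_'])"
```

```text
t 0.15 pos [ 0.1718 -0.6004  0.2447] F [-0.92  0.77 -0.21] gap 0.0854
R cols
 [[ 0.961  0.275 -0.001]
 [ 0.275 -0.961  0.001]
 [-0.    -0.001 -1.   ]]
j [ 1.326  0.69  -0.194  1.566  0.157  0.902 -0.215]
t 0.15 shift cm [ 34.46 -22.94  -0.51] turn deg None
['Unreachable', 'camera_model', 'finish_job', 'get_image', 'get_obs', 'tcp_to_tips']
```

{"api": "arm_command", "payload": {
  "series": [
    [[4,-2.2,0],[0,0,0],50],
    [[4,-2.2,0],[0,0,0],50],
    [[4,-2.2,0],[0,0,0],50],
    [[4,-2.2,0],[0,0,0],50],
    [[4,-2.2,0],[0,0,0],50]
  ]
}}

```text
t: 0.65
tool_pos: [0.335, -0.4386, 0.2452]
ee_rot: [-3.111, -0.436, 0.0]
ft_force: [0.4, -0.5, -0.0]
finger_gap: 0.0423
```

{"api": "arm_command", "payload": {
  "series": [
    [[4,-2.2,0],[0,0,0],50],
    [[4,-2.2,0],[0,0,0],50],
    [[4,-2.2,0],[0,0,0],50],
    [[4,-2.2,0],[0,0,0],50],
    [[0,0,0],[0,0,0],50]
  ]
}}

```text
t: 1.15
tool_pos: [0.47, -0.3038, 0.2453]
ee_rot: [-3.105, -0.456, -0.009]
ft_force: [-0.0, -0.0, -0.8]
finger_gap: 0.0427
```

```bash
cat > shot.py <<'E'
import sys
from g import *
n=sys.argv[1]
info();import json
M=camera_model("wrist");im=get_image("wrist");cv2.imwrite(f"pics/{n}.png",im[:,:,::-1])
np.save(f"pics/{n}.npy",M,allow_pickle=True)
E
python3 shot.py w1
```

```text
t 1.15 pos [ 0.47   -0.3038  0.2453] F [-0.01 -0.03 -0.81] gap 0.0427
R cols
 [[ 0.958  0.287  0.005]
 [ 0.287 -0.958  0.005]
 [ 0.006 -0.003 -1.   ]]
j [ 0.593  0.601 -0.162  1.769  0.121  0.78  -0.906]
```

View pics/w1.png

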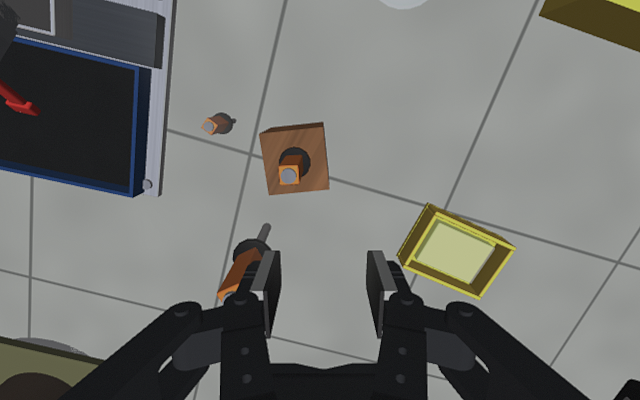

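```bash
python3 - <<'E'
import cv2
s=cv2.imread('pics/w1.png')
cv2.imwrite('pics/w1a.png',cv2.resize(s[115:205,250:340],None,fx=6.6,fy=6.6,interpolation=cv2.INTER_CUBIC))
E
```

```text
(no output)
```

View pics/w1a.png

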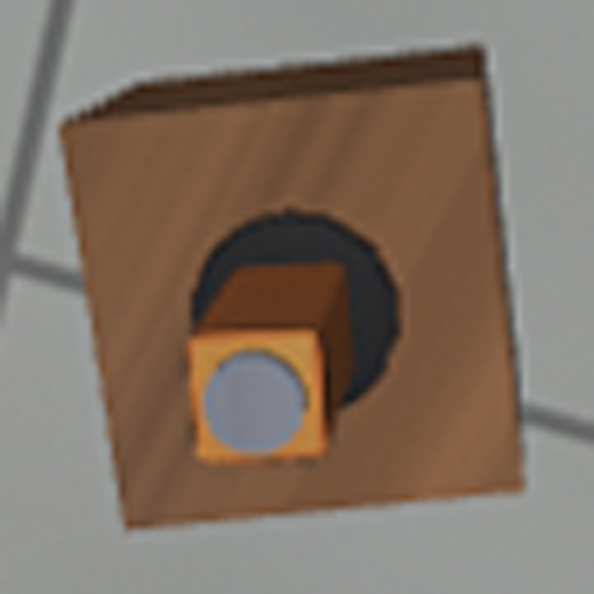

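```bash
python3 - <<'E'
from h import *
M=np.load('pics/w1.npy',allow_pickle=True).item()
c=lambda u,v:np.array([u,v])/6.6+[250,115]-.4
H=np.array([onz(M,c(*k),.13)[:2] for k in [(190,332),(318,328),(328,458),(198,463)]]);print(H,H.mean(0))
B=np.array([onz(M,c(*k),.075)[:2] for k in [(62,128),(485,80),(523,490),(128,528)]]);print(B,B.mean(0))
for A in (H,B):
    d=[A[1]-A[0],A[2]-A[3],A[3]-A[0],A[2]-A[1]]
    print([ (round(np.degrees(np.arctan2(v[1],v[0]))%90,1),round(np.hypot(*v)*1e3,1)) for v in d])
E
```

```text
[[ 0.48919951 -0.26129238]
 [ 0.49401202 -0.27566561]
 [ 0.47907288 -0.28099407]
 [ 0.47396488 -0.26614472]] [ 0.48406232 -0.27102419]
[[ 0.49956182 -0.23232892]
 [ 0.5229491  -0.28741548]
 [ 0.46775548 -0.30981569]
 [ 0.44519779 -0.25512084]] [ 0.48386605 -0.27117023]
[(np.float64(18.5), np.float64(15.2)), (np.float64(19.0), np.float64(15.7)), (np.float64(17.7), np.float64(16.0)), (np.float64(19.6), np.float64(15.9))]
[(np.float64(23.0), np.float64(59.8)), (np.float64(22.4), np.float64(59.2)), (np.float64(22.7), np.float64(58.9)), (np.float64(22.1), np.float64(59.6))]
```

```bash
python3 - <<'E'
from g import *
a=np.radians(19);Rt=R.from_matrix(np.array([[np.cos(a),np.sin(a),0],[np.sin(a),-np.cos(a),0],[0,0,-1]]))
go([.484,-.271,.18],Rt)
E
```

```text
t 1.2 shift cm [ 2.67 -3.    6.53] turn deg [-0.08 -0.13 -2.56]
```

{"api": "arm_command", "payload": {
  "series": [
    [[1.3,-1.5,0],[0,0,-1.2],50],
    [[1.35,-1.5,1.5],[0,0,-1.3],50],
    [[0,0,2.5],[0,0,0],50],
    [[0,0,2.5],[0,0,0],50],
    [[0,0,0],[0,0,0],50]
  ]
}}

```text
t: 1.7
tool_pos: [0.4774, -0.2752, 0.1775]
ee_rot: [-3.098, -0.502, 0.01]
ft_force: [-0.8, 0.4, -0.2]
finger_gap: 0.0426
```

```bash
python3 shot.py w2; python3 - <<'E'
from g import *
a=np.radians(19);Rt=R.from_matrix(np.array([[np.cos(a),np.sin(a),0],[np.sin(a),-np.cos(a),0],[0,0,-1]]))
go([.484,-.271,.101],Rt)
E
```

```text
t 1.7 pos [ 0.4774 -0.2752  0.1775] F [-0.82  0.41 -0.19] gap 0.0426
R cols
 [[ 0.949  0.316 -0.007]
 [ 0.316 -0.949  0.002]
 [-0.006 -0.004 -1.   ]]
j [ 0.524  0.689 -0.142  1.853  0.157  0.618 -0.965]
t 1.75 shift cm [ 0.69 -0.26  7.82] turn deg [-0.12  0.2  -0.61]
```

View pics/w2.png

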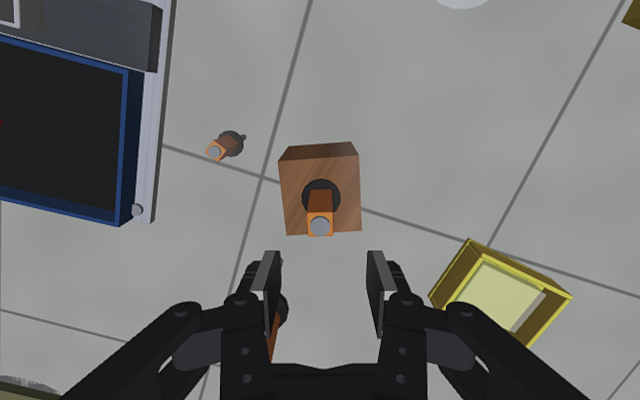

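{"api": "arm_command", "payload": {
  "series": [
    [[0.7,-0.26,0],[0,0,-0.6],50],
    [[0,0,0],[0,0,0],50],
    [[0,0,2.5],[0,0,0],50]
  ]
}}

```text
t: 2.05
tool_pos: [0.4897, -0.2717, 0.1588]
ee_rot: [3.093, 0.52, 0.013]
ft_force: [0.4, -0.1, -0.8]
finger_gap: 0.043
```

```bash
python3 - <<'E'
from g import *
a=np.radians(19);Rt=R.from_matrix(np.array([[np.cos(a),np.sin(a),0],[np.sin(a),-np.cos(a),0],[0,0,-1]]))
info()
go([.484,-.271,.101],Rt)
E
```

```text
t 2.05 pos [ 0.4897 -0.2717  0.1588] F [ 0.37 -0.13 -0.84] gap 0.043
R cols
 [[ 0.945  0.327  0.009]
 [ 0.327 -0.945 -0.004]
 [ 0.007  0.007 -1.   ]]
j [ 0.506  0.721 -0.137  1.856  0.169  0.566 -0.977]
t 2.05 shift cm [-0.56 -0.29  5.77] turn deg [ 0.37 -0.41  0.09]
```

{"api": "arm_command", "payload": {
  "series": [
    [[0,0,0],[0,0,0],50],
    [[0,0,0],[0,0,0],50]
  ]
}}

```text
t: 2.25
tool_pos: [0.4864, -0.2705, 0.156]
ee_rot: [3.098, 0.521, 0.0]
ft_force: [1.0, -0.9, 0.9]
finger_gap: 0.0428
```

```bash
python3 - <<'E'
from g import *
a=np.radians(19);Rt=R.from_matrix(np.array([[np.cos(a),np.sin(a),0],[np.sin(a),-np.cos(a),0],[0,0,-1]]))
info()
go([.484,-.271,.101],Rt)
E
```

```text
t 2.25 pos [ 0.4864 -0.2705  0.156 ] F [ 0.98 -0.9   0.87] gap 0.0428
R cols
 [[ 0.945  0.327  0.   ]
 [ 0.327 -0.945 -0.   ]
 [ 0.     0.    -1.   ]]
j [ 0.506  0.725 -0.136  1.859  0.169  0.568 -0.977]
t 2.25 shift cm [-0.24 -0.03  5.5 ] turn deg [ 0.01 -0.    0.08]
```

{"api": "arm_command", "payload": {
  "series": [
    [[-0.24,0,2],[0,0,0],50],
    [[0,0,2],[0,0,0],50],
    [[0,0,1.4],[0,0,0],50],
    [[0,0,0],[0,0,0],50],
    [[0,0,0],[0,0,0],50]
  ]
}}

```text
t: 2.75
tool_pos: [0.4847, -0.2716, 0.1024]
ee_rot: [3.097, 0.52, 0.002]
ft_force: [0.6, -0.4, -0.1]
finger_gap: 0.0431
```

{"api": "arm_command", "payload": {
  "series": [
    [[0,0,0],[0,0,0],0],
    [[0,0,0],[0,0,0],0],
    [[0,0,0],[0,0,0],0],
    [[0,0,0],[0,0,0],0],
    [[0,0,0],[0,0,0],0]
  ]
}}

```text
t: 3.25
tool_pos: [0.4847, -0.2715, 0.1025]
ee_rot: [3.097, 0.52, 0.003]
ft_force: [-0.5, -0.1, 6.3]
finger_gap: 0.0154
```

```bash
python3 shot.py w3
```

```text
t 3.25 pos [ 0.4847 -0.2715  0.1025] F [-0.5  -0.1   6.31] gap 0.0154
R cols
 [[ 0.945  0.327  0.002]
 [ 0.327 -0.945 -0.001]
 [ 0.001  0.001 -1.   ]]
j [ 0.494  0.811 -0.112  1.894  0.19   0.445 -0.994]
```

View pics/w3.png

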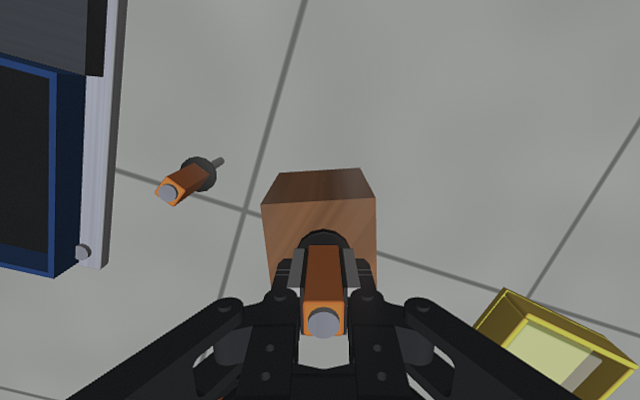

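{"api": "arm_command", "payload": {
  "series": [
    [[0,0,-1],[0,0,0],0],
    [[0,0,-3],[0,0,0],0],
    [[0,0,-4],[0,0,0],0],
    [[0,0,-5],[0,0,0],0],
    [[0,0,-5],[0,0,0],0]
  ]
}}

```text
t: 3.8
tool_pos: [0.4832, -0.2709, 0.2834]
ee_rot: [-3.098, -0.521, 0.001]
ft_force: [0.7, -1.9, -1.4]
finger_gap: 0.0153
```

```bash
python3 - <<'E'
from g import *
info()
# rig estimates
yaw=3.2015
ex=np.array([np.cos(yaw),np.sin(yaw),0]);ey=np.array([-np.sin(yaw),np.cos(yaw),0]);ez=np.array([0,0,1.])
b=.574*ex-.819*ez;b/=np.linalg.norm(b)
mouth=np.array([.5306,-.0041,.130])
# tool z=b ; choose y along +-ey or +-third axis
n=np.cross(ey,b)
for y in (ey,-ey,n,-n):
    Rt=R.from_matrix(np.c_[np.cross(y,b),y,b])
    print("y",y.round(2));go(mouth-b*(.0875+.04),Rt)
E
```

```text
t 3.8 pos [ 0.4832 -0.2709  0.2834] F [ 0.7  -1.91 -1.41] gap 0.0153
R cols
 [[ 0.945  0.327 -0.001]
 [ 0.327 -0.945  0.   ]
 [-0.001 -0.001 -1.   ]]
j [ 0.537  0.548 -0.177  1.735  0.12   0.871 -0.93 ]
y [ 0.06 -1.    0.  ]
t 3.8 shift cm [ 20.26 -21.69   4.9 ] turn deg [  4.75 -34.75  15.17]
y [-0.06  1.   -0.  ]
t 3.8 shift cm [ 20.26 -21.69   4.9 ] turn deg [  49.56    6.77 -157.31]
y [ 0.82  0.05 -0.57]
t 3.8 shift cm [ 20.26 -21.69   4.9 ] turn deg [ 29.84 -22.67 -71.89]
y [-0.82 -0.05  0.57]
t 3.8 shift cm [ 20.26 -21.69   4.9 ] turn deg [-24.38 -32.09 101.94]
```

{"api": "arm_command", "payload": {
  "series": [
    [[2.6,-2.7,0],[0,0,0],0],
    [[2.6,-2.7,0],[0,0,0],0],
    [[2.6,-2.7,0],[0,0,0],0],
    [[2.6,-2.7,0],[0,0,0],0],
    [[2.6,-2.7,0],[0,0,0],0]
  ]
}}

```text
t: 4.3
tool_pos: [0.5627, -0.0998, 0.2819]
ee_rot: [3.098, 0.52, -0.0]
ft_force: [-0.2, -0.6, -1.4]
finger_gap: 0.0157
```

{"api": "arm_command", "payload": {
  "series": [
    [[2.6,-2.7,0],[0,0,0],0],
    [[2.6,-2.7,0],[0,0,0],0],
    [[2.6,-2.7,0],[0,0,0],0],
    [[0,0,0],[0,0,0],0],
    [[0,0,0],[0,0,0],0]
  ]
}}

```text
t: 4.8
tool_pos: [0.6097, 0.002, 0.2814]
ee_rot: [3.098, 0.524, -0.001]
ft_force: [-0.1, -1.1, -1.4]
finger_gap: 0.0153
```

```bash
cat > tgt.py <<'E'
import sys
from g import *
yaw=3.2015
ex=np.array([np.cos(yaw),np.sin(yaw),0]);ey=np.array([-np.sin(yaw),np.cos(yaw),0]);ez=np.array([0,0,1.])
b=.5736*ex-.8192*ez
Rt=R.from_matrix(np.c_[np.cross(ey,b),ey,b])
def rel(mouth,back,tip=(0,0,.0875)):
    go(np.array(mouth)-b*back-Rt.apply(tip),Rt)
if __name__=="__main__":
    info(); rel([.5306,-.0041,.130],float(sys.argv[1]))
E
python3 tgt.py .04
```

```text
t 4.8 pos [0.6097 0.002  0.2814] F [-0.14 -1.11 -1.36] gap 0.0153
R cols
 [[ 0.944  0.329 -0.001]
 [ 0.329 -0.944 -0.   ]
 [-0.001 -0.    -1.   ]]
j [ 0.009  0.627 -0.155  1.571  0.112  0.953 -1.417]
t 4.8 shift cm [-0.62 -0.04  4.7 ] turn deg [  4.82 -34.74  15.29]
```

{"api": "arm_command", "payload": {
  "series": [
    [[0,0,0],[0.96,-6.95,3.06],0],
    [[0,0,0],[0.96,-6.95,3.06],0],
    [[0,0,0],[0.96,-6.95,3.06],0],
    [[0,0,0],[0.96,-6.95,3.06],0],
    [[0,0,0],[0.96,-6.95,3.06],0]
  ]
}}

```text
t: 5.3
tool_pos: [0.61, -0.0007, 0.2824]
ee_rot: [2.977, 0.079, -0.943]
ft_force: [0.4, 0.5, -1.8]
finger_gap: 0.0149
```

{"api": "arm_command", "payload": {
  "series": [
    [[0,0,0],[0,0,0],0],
    [[0,0,0],[0,0,0],0],
    [[0,0,0],[0,0,0],0]
  ]
}}

```text
t: 5.6
tool_pos: [0.6098, 0.0001, 0.283]
ee_rot: [2.98, 0.085, -0.933]
ft_force: [-0.5, -0.3, -0.5]
finger_gap: 0.0155
```

```bash
python3 tgt.py .04; python3 shot.py w4
```

```text
t 5.6 pos [6.098e-01 1.000e-04 2.830e-01] F [-0.55 -0.35 -0.47] gap 0.0155
R cols
 [[ 0.82   0.057 -0.569]
 [ 0.047 -0.998 -0.033]
 [-0.57   0.    -0.822]]
j [-0.058  0.975 -0.04   0.943  0.015  1.831 -1.605]
t 5.6 shift cm [ 2.26 -0.06  4.34] turn deg [-0.07 -0.24 -0.15]
t 5.6 pos [6.098e-01 1.000e-04 2.830e-01] F [-0.55 -0.35 -0.47] gap 0.0155
R cols
 [[ 0.82   0.057 -0.569]
 [ 0.047 -0.998 -0.033]
 [-0.57   0.    -0.822]]
j [-0.058  0.975 -0.04   0.943  0.015  1.831 -1.605]
```

View pics/w4.png

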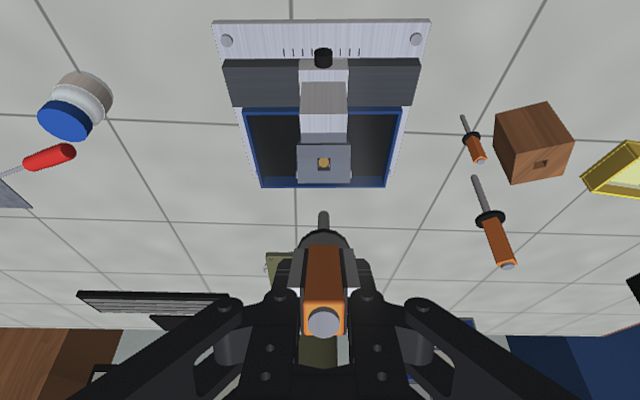

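```bash
python3 - <<'E'
import cv2
s=cv2.imread('pics/w4.png')
cv2.imwrite('pics/w4a.png',cv2.resize(s[130:250,273:373],None,fx=5,fy=5,interpolation=cv2.INTER_CUBIC))
cv2.imwrite('pics/w4b.png',cv2.resize(s[10:200,205:440],None,fx=3,fy=3,interpolation=cv2.INTER_CUBIC))
E
```

```text
(no output)
```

View pics/w4a.png

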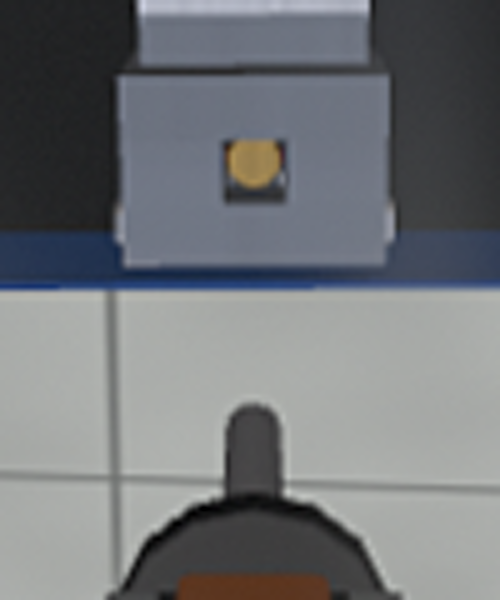

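View pics/w4b.png

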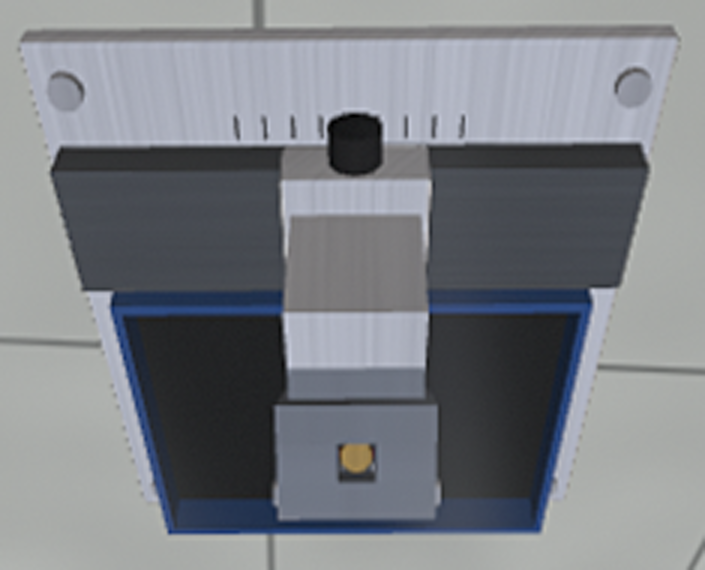

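```bash
cat > an.py <<'E'
from g import *
from tgt import *
M=np.load('pics/w4.npy',allow_pickle=True).item()
o,q,r=st()
c=lambda u,v:np.array([u,v])/5+[273,130]-.4
for tip in ([0,0,.0875],[-.001,0,.0875]):
    for ro in (0,.003,-.003): print(tip,ro,(( proj(M,q+r.apply(np.array(tip)+[ro,0,0]))[0]-[273,130]+.4)*5).round(1))
S=camera_model("scene");T=camera_model("top")
ct=lambda u,v:(np.array([u,v])/5.4+[280,175]-.4)
cs=lambda u,v:(np.array([u,v])/5.5+[230,170]-.4)
P,e=tri([(T,ct(281,188)),(S,cs(423,116)),(M,c(255,171.5))]);print("mouth",P,e.round(2))
P,e=tri([(T,ct(281,188)),(M,c(255,171.5))]);print("mouth",P,e.round(2))
P,e=tri([(S,cs(423,116)),(M,c(255,171.5))]);print("mouth",P,e.round(2))
# PnP mouth
k=np.array([[M['fx'],0,M['cx']],[0,M['fy'],M['cy']],[0,0,1]])
ob=np.array([[-6,-6,0],[6,-6,0],[6,6,0],[-6,6,0]],float);ip=np.array([c(222,140),c(287,140),c(288,203),c(224,203)])
ok,rv,tv=cv2.solvePnP(ob,ip,k,None,flags=cv2.SOLVEPNP_IPPE)
W=M["cam_to_world"];t=tv.ravel()/1e3*[1,-1,-1];print("pnp",W[:3,:3]@t+W[:3,3])
# rig fit with wrist plate corners
cb=lambda u,v:np.array([u,v])/3+[205,10]-.4
def rig(p,q):
    cc,s=np.cos(p[2]),np.sin(p[2]);q=np.atleast_2d(q);return q@np.array([[cc,s,0],[-s,cc,0],[0,0,1]])+[p[0],p[1],0]
obs=[(M,cb(22,40),(-115,-110)),(M,cb(678,38),(-115,110)),(T,ct(40,80),(-115,-110)),(T,ct(480,42),(-115,110)),(T,ct(525,498),(115,110)),(T,ct(78,543),(115,-110)),
(S,cs(40,287),(115,110)),(S,cs(362,540),(-115,110)),(S,cs(713,300),(-115,-110))]
f=lambda p:np.concatenate([proj(Q,rig(p,[a[0]/1e3,a[1]/1e3,.012]))[0]-uv for Q,uv,a in obs])
rr=least_squares(f,[.5,0,np.pi]);print(rr.x,rr.fun.round(1))
a,b_=onz(M,cb(22,40),.012),onz(M,cb(678,38),.012);print(a,b_,"yaw",np.degrees(np.arctan2(*(b_-a)[[1,0]]))-90+360)
a,b_=onz(M,c(117,75),.14),onz(M,c(392,73),.14);print("face top edge",a,b_,np.degrees(np.arctan2(*(b_-a)[[1,0]]))+270)
E
python3 an.py
```

```text
[0, 0, 0.0875] 0 [250.7 421.6]
[0, 0, 0.0875] 0.003 [250.6 402.1]
[0, 0, 0.0875] -0.003 [250.7 441. ]
[-0.001, 0, 0.0875] 0 [250.7 428.1]
[-0.001, 0, 0.0875] 0.003 [250.6 408.6]
[-0.001, 0, 0.0875] -0.003 [250.7 447.5]
mouth [ 0.53033779 -0.00487289  0.13239517] [ 0.26 -0.05 -0.52 -0.8  -0.14 -0.38]
mouth [ 0.53023716 -0.00489739  0.1327885 ] [ 0.28 -0.02 -0.12 -0.01]
mouth [ 0.53061938 -0.00497523  0.13265691] [-0.49 -0.82 -0.01 -0.38]
pnp [ 0.53513598 -0.00475752  0.13758278]
[ 0.49008284 -0.00564391  3.20264217] [-1.5  0.2  2.  -0.2 -0.8 -0.9 -0.  -1.3  0.6  1.1 -0.5  0.6 -1.  -1.2
 -0.7 -1.3  0.1 -1.6]
[0.59844536 0.10960565 0.012     ] [ 0.61124826 -0.10649755  0.012     ] yaw 183.39049106346158
face top edge [0.55996417 0.02037515 0.14      ] [ 0.56306323 -0.02658299  0.14      ] 183.77583468055025
```

```bash
python3 - <<'E'
from tgt import *
rel([.5303,-.0049,.1326],.018,(0,.00035,.0875))
E
```

```text
t 5.65 shift cm [2.1  0.01 6.39] turn deg [-0.07 -0.26 -0.14]
```

{"api": "arm_command", "payload": {
  "series": [
    [[1,0,1.5],[0,-0.26,-0.14],0],
    [[1.1,0,2],[0,0,0],0],
    [[0,0,1.9],[0,0,0],0],
    [[0,0,1],[0,0,0],0],
    [[0,0,0],[0,0,0],0]
  ]
}}

```text
t: 6.15
tool_pos: [0.5891, -0.0005, 0.2181]
ee_rot: [2.977, 0.089, -0.945]
ft_force: [-0.4, 0.1, -1.8]
finger_gap: 0.0151
```

{"api": "arm_command", "payload": {
  "series": [
    [[0,0,0],[0,0,0],0],
    [[0,0,0],[0,0,0],0]
  ]
}}

```text
t: 6.35
tool_pos: [0.5912, -0.0002, 0.2184]
ee_rot: [2.979, 0.089, -0.94]
ft_force: [-0.4, -0.2, -1.4]
finger_gap: 0.0149
```

```bash
python3 shot.py w5; python3 - <<'E'
from tgt import *
rel([.5303,-.0049,.1326],.018,(0,.00035,.0875))
s=cv2.imread('pics/w5.png')
cv2.imwrite('pics/w5a.png',cv2.resize(s[140:260,273:373],None,fx=5,fy=5,interpolation=cv2.INTER_CUBIC))
for n in ("scene","top"):
    im=get_image(n)[:,:,::-1];cv2.imwrite(f'pics/{n}5.png',im)
s=cv2.imread('pics/scene5.png')
cv2.imwrite('pics/s5a.png',cv2.resize(s[130:230,260:360],None,fx=6,fy=6,interpolation=cv2.INTER_CUBIC))
E
```

```text
t 6.35 pos [ 5.912e-01 -2.000e-04  2.184e-01] F [-0.38 -0.18 -1.39] gap 0.0149
R cols
 [[ 0.817  0.059 -0.573]
 [ 0.049 -0.998 -0.033]
 [-0.574 -0.001 -0.819]]
j [-0.054  0.999 -0.048  1.091  0.02   1.664 -1.608]
t 6.4 shift cm [-0.09  0.07 -0.05] turn deg [-0.06  0.06  0.01]
```

View pics/w5a.png

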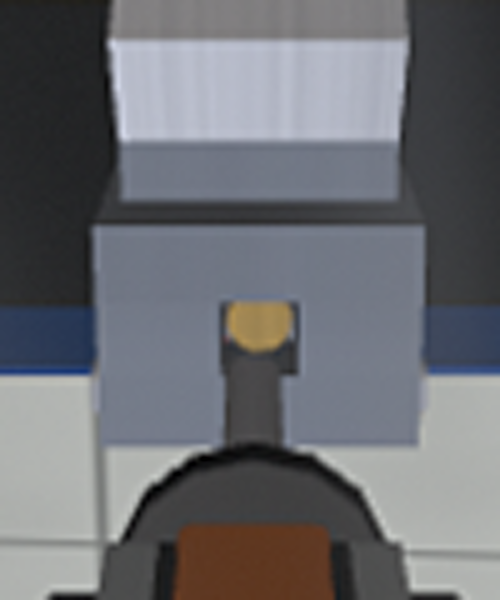

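View pics/s5a.png

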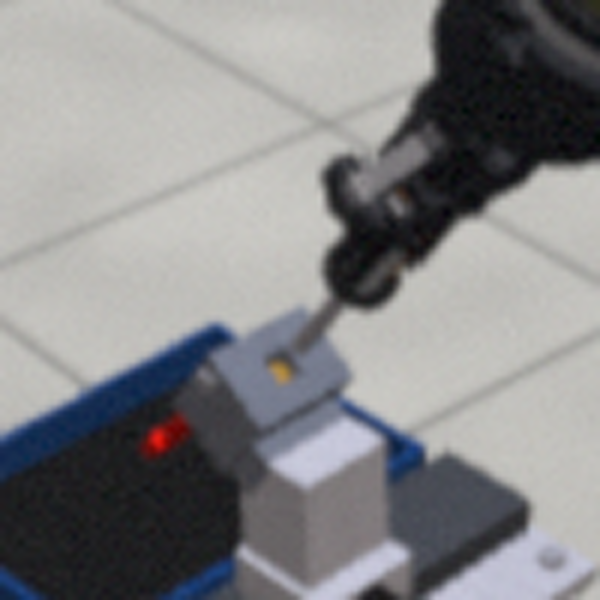

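```bash
cat > an5.py <<'E'
from tgt import *
M=np.load('pics/w5.npy',allow_pickle=True).item()
q=np.array([.5912,-.0002,.2184]); o,_,r=st()
c=lambda u,v:np.array([u,v])/5+[273,140]-.4
W=M["cam_to_world"]
for wpx in (324,325.5,327):
    d=M['fx']*.05/(wpx/5);u=c(259.5,337.5)
    p=np.array([(u[0]-M['cx'])/M['fx']*d,-(u[1]-M['cy'])/M['fy']*d,-d]);P=W[:3,:3]@p+W[:3,3]
    print(d,"mouth world",P.round(4),"tool",(r.inv().apply(P-q)*1e3).round(2))
P=np.array([.5303,-.0049,.1326]);print("tri tool",(r.inv().apply(P-q)*1e3).round(2), (proj(M,P)[0]-[273,140]+.4)*5)
for ro in (0,.003): print(((proj(M,q+r.apply([ro,0,.0875]))[0]-[273,140]+.4)*5).round(1))
S=camera_model("scene")
g=lambda u,v:np.array([u,v])/6+[260,130]-.4
print("scene tip pred",((proj(S,q+r.apply([0,.00035,.0875]))[0]-[260,130]+.4)*6).round(1),"mouth pred",((proj(S,P)[0]-[260,130]+.4)*6).round(1))
E
python3 an5.py
```

```text
0.24507858723709403 mouth world [ 0.5316 -0.0048  0.1342] tool [ -0.4    1.15 103.25]
0.2439491928258632 mouth world [ 0.5325 -0.0047  0.1348] tool [-3.0000e-02  1.1400e+00  1.0219e+02]
0.2428301598312491 mouth world [ 0.5334 -0.0047  0.1355] tool [  0.33   1.14 101.13]
tri tool [ -0.57   1.16 105.31] [259.56902087 334.26840705]
[251.9 370.2]
[251.9 350.6]
scene tip pred [297.5 341.5] mouth pred [278.2 361.3]
```

{"api": "arm_command", "payload": {
  "series": [
    [[-0.02,0.08,0.6],[0,0,0],0],
    [[0,0,0.6],[0,0,0],0],
    [[0,0,0.3],[0,0,0],0],
    [[0,0,0.3],[0,0,0],0],
    [[0,0,0],[0,0,0],0]
  ]
}}

```text
t: 7.0
tool_pos: [0.5796, -0.0016, 0.202]
ee_rot: [2.977, 0.089, -0.946]
ft_force: [0.1, -0.2, -1.5]
finger_gap: 0.0153
```

```bash
python3 shot.py w6; python3 - <<'E'
from tgt import *
rel([.5314,-.0049,.1336],0,(0,.00035,.0875))
s=cv2.imread('pics/w6.png')
cv2.imwrite('pics/w6a.png',cv2.resize(s[140:260,273:373],None,fx=5,fy=5,interpolation=cv2.INTER_CUBIC))
E
```

```text
t 7.0 pos [ 0.5796 -0.0016  0.202 ] F [ 0.12 -0.19 -1.52] gap 0.0153
R cols
 [[ 0.815  0.059 -0.576]
 [ 0.049 -0.998 -0.033]
 [-0.577 -0.001 -0.816]]
j [-0.051  0.999 -0.05   1.149  0.023  1.61  -1.609]
t 7.05 shift cm [-0.04 -0.   -0.35] turn deg [-0.07  0.24  0.01]
```

View pics/w6a.png

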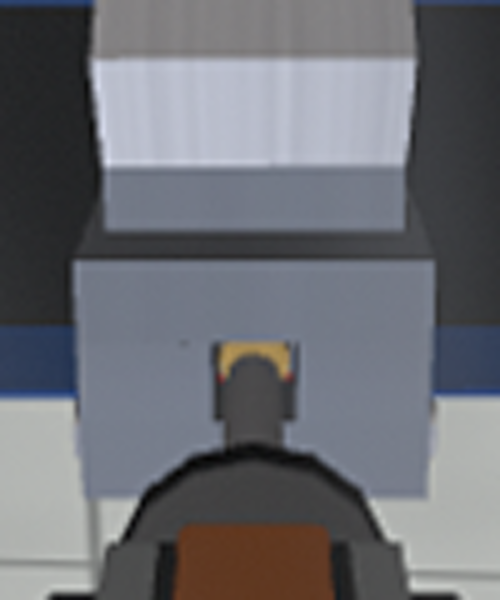

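{"api": "arm_command", "payload": {
  "series": [
    [[-0.03,0.02,0.2],[0,0.2,0],0],
    [[0,0,0.3],[0,0,0],0],
    [[0,0,0.2],[0,0,0],0],
    [[0,0,0],[0,0,0],0]
  ]
}}

```text
t: 7.45
tool_pos: [0.5778, -0.0019, 0.1996]
ee_rot: [2.982, 0.089, -0.931]
ft_force: [6.7, -0.5, 10.8]
finger_gap: 0.0152
```

```bash
cat > q.py <<'E'
from tgt import *
info();o,q,r=st();print("F tool",r.inv().apply(o["ft_force"]).round(2), "T tool",r.inv().apply(o["ft_torque"]).round(2));rel([.5314,-.0049,.1336],0,(0,.00035,.0875))
E
python3 q.py
```

```text
t 7.45 pos [ 0.5778 -0.0019  0.1996] F [ 6.67 -0.54 10.76] gap 0.0152
R cols
 [[ 0.821  0.059 -0.568]
 [ 0.049 -0.998 -0.033]
 [-0.569 -0.001 -0.823]]
j [-0.051  0.992 -0.051  1.169  0.023  1.586 -1.61 ]
F tool [ -0.67   0.93 -12.61] T tool [0.06 0.13 0.04]
t 7.45 shift cm [-0.02 -0.01 -0.68] turn deg [-0.08 -0.34  0.  ]
```

{"api": "arm_command", "payload": {
  "series": [
    [[0,0,0.3],[0,0,0],0],
    [[0,0,0.3],[0,0,0],0],
    [[0,0,0],[0,0,0],0]
  ]
}}

```text
t: 7.75
tool_pos: [0.5742, -0.0021, 0.1945]
ee_rot: [2.982, 0.089, -0.931]
ft_force: [4.3, 1.2, 8.1]
finger_gap: 0.0155
```

```bash
python3 q.py; python3 shot.py w7;  python3 - <<'E'
import cv2
s=cv2.imread('pics/w7.png')
cv2.imwrite('pics/w7a.png',cv2.resize(s[140:260,273:373],None,fx=5,fy=5,interpolation=cv2.INTER_CUBIC))
E
```

```text
t 7.75 pos [ 0.5742 -0.0021  0.1945] F [4.33 1.18 8.14] gap 0.0155
R cols
 [[ 0.821  0.059 -0.568]
 [ 0.049 -0.998 -0.033]
 [-0.569 -0.001 -0.822]]
j [-0.05   0.992 -0.052  1.187  0.024  1.568 -1.611]
F tool [-1.02 -0.93 -9.19] T tool [-0.01  0.29 -0.02]
t 7.75 shift cm [-0.01 -0.01 -1.3 ] turn deg [-0.08 -0.33  0.01]
t 7.75 pos [ 0.5742 -0.0021  0.1945] F [4.33 1.18 8.14] gap 0.0155
R cols
 [[ 0.821  0.059 -0.568]
 [ 0.049 -0.998 -0.033]
 [-0.569 -0.001 -0.822]]
j [-0.05   0.992 -0.052  1.187  0.024  1.568 -1.611]
```

View pics/w7a.png

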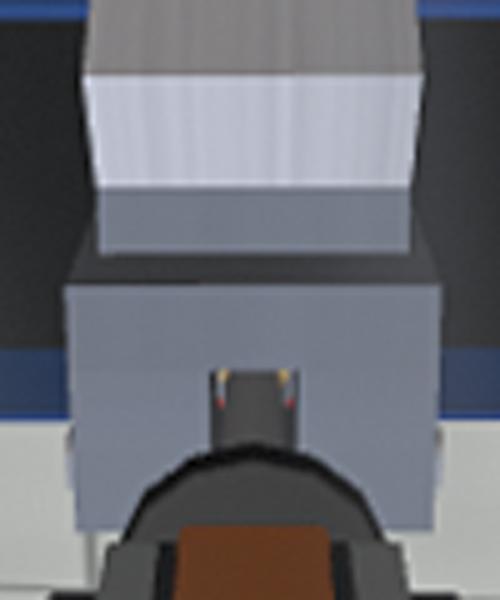

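{"api": "arm_command", "payload": {
  "series": [
    [[0,0,0.3],[0,0,0],0],
    [[0,0,0.3],[0,0,0],0],
    [[0,0,0.3],[0,0,0],0],
    [[0,0,0],[0,0,0],0]
  ]
}}

```text
t: 8.2
tool_pos: [0.5694, -0.0024, 0.1873]
ee_rot: [2.982, 0.089, -0.93]
ft_force: [5.6, 0.1, 9.6]
finger_gap: 0.015
```

```bash
python3 q.py
```

```text
t 8.2 pos [ 0.5694 -0.0024  0.1873] F [5.56 0.15 9.57] gap 0.015
R cols
 [[ 0.821  0.059 -0.567]
 [ 0.049 -0.998 -0.033]
 [-0.568 -0.001 -0.823]]
j [-0.049  0.992 -0.053  1.212  0.025  1.543 -1.612]
F tool [ -0.86   0.17 -11.03] T tool [ 0.06  0.21 -0.02]
t 8.2 shift cm [-0.03 -0.01 -2.17] turn deg [-0.08 -0.37  0.  ]
```

{"api": "arm_command", "payload": {
  "series": [
    [[0,0,0.2],[0,0,0],0],
    [[0,0,0.3],[0,0,0],0],
    [[0,0,0],[0,0,0],0]
  ]
}}

```text
t: 8.5
tool_pos: [0.5673, -0.0025, 0.1814]
ee_rot: [2.983, 0.089, -0.926]
ft_force: [5.8, 0.1, 2.3]
finger_gap: 0.015
```

```bash
python3 q.py
```

```text
t 8.5 pos [ 0.5673 -0.0025  0.1814] F [5.76 0.06 2.3 ] gap 0.015
R cols
 [[ 0.823  0.059 -0.565]
 [ 0.049 -0.998 -0.033]
 [-0.566 -0.001 -0.824]]
j [-0.049  0.994 -0.054  1.226  0.025  1.524 -1.612]
F tool [ 3.44  0.28 -5.16] T tool [ 0.03  1.73 -0.01]
t 8.5 shift cm [-0.18 -0.01 -2.77] turn deg [-0.08 -0.52  0.01]
```

```bash
python3 shot.py w8;  python3 - <<'E'
from plant import *
import cv2
for n in ("scene","top"): cv2.imwrite(f'pics/{n}8.png',get_image(n)[:,:,::-1])
s=cv2.imread('pics/scene8.png')
cv2.imwrite('pics/s8a.png',cv2.resize(s[150:270,230:360],None,fx=6,fy=5,interpolation=cv2.INTER_CUBIC))
E
```

```text
t 8.5 pos [ 0.5673 -0.0025  0.1814] F [5.76 0.06 2.3 ] gap 0.015
R cols
 [[ 0.823  0.059 -0.565]
 [ 0.049 -0.998 -0.033]
 [-0.566 -0.001 -0.824]]
j [-0.049  0.994 -0.054  1.226  0.025  1.524 -1.612]
```

View pics/s8a.png

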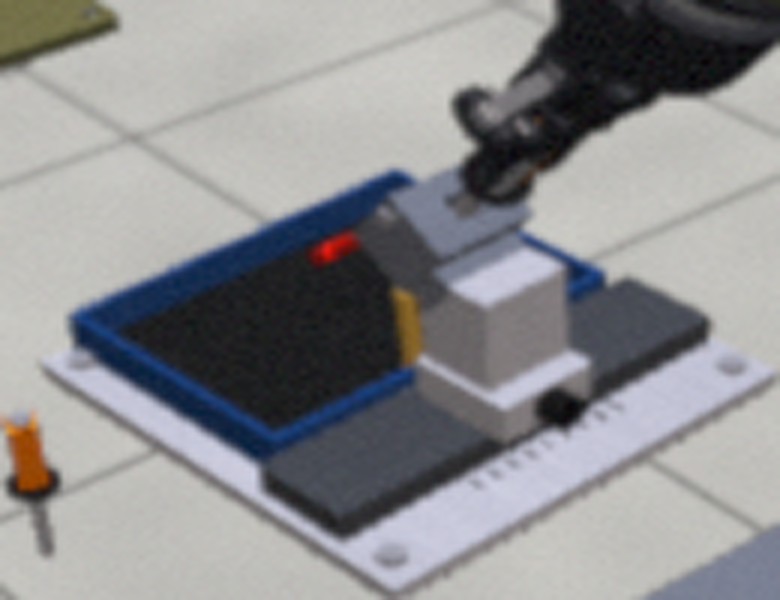

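View pics/w8.png

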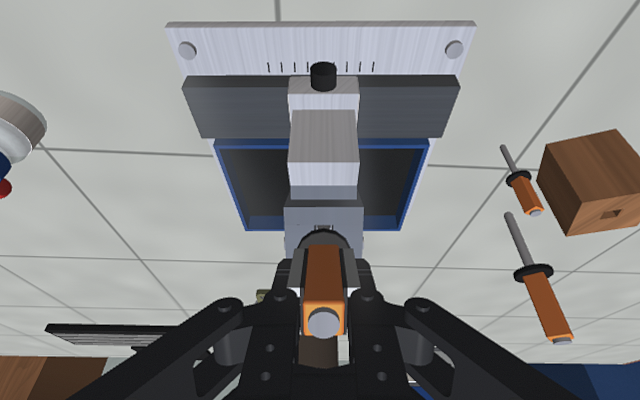

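{"api": "arm_command", "payload": {
  "series": [
    [[0,0,0],[0,0,0],0],
    [[0,0,-0.5],[0,0,0],0],
    [[0,0,-0.8],[0,0,0],0],
    [[0,0,-1],[0,0,0],0],
    [[0,0,-1],[0,0,0],0]
  ]
}}

```text
t: 9.15
tool_pos: [0.5829, -0.0017, 0.2085]
ee_rot: [2.978, 0.089, -0.943]
ft_force: [0.2, -0.7, -1.2]
finger_gap: 0.0154
```

```bash
python3 q.py;  python3 - <<'E'
from plant import *
import cv2
cv2.imwrite('pics/scene9.png',get_image("scene")[:,:,::-1])
s=cv2.imread('pics/scene9.png')
cv2.imwrite('pics/s9a.png',cv2.resize(s[150:270,230:360],None,fx=6,fy=5,interpolation=cv2.INTER_CUBIC))
E
```

```text
t 9.15 pos [ 0.5829 -0.0017  0.2085] F [ 0.2  -0.7  -1.15] gap 0.0154
R cols
 [[ 0.816  0.059 -0.575]
 [ 0.049 -0.998 -0.033]
 [-0.576 -0.001 -0.818]]
j [-0.052  0.996 -0.049  1.133  0.022  1.627 -1.608]
F tool [0.79 0.71 0.85] T tool [0.01 0.77 0.02]
t 9.15 shift cm [ 0.08 -0.03  0.34] turn deg [-0.06  0.15  0.  ]
```

View pics/s9a.png

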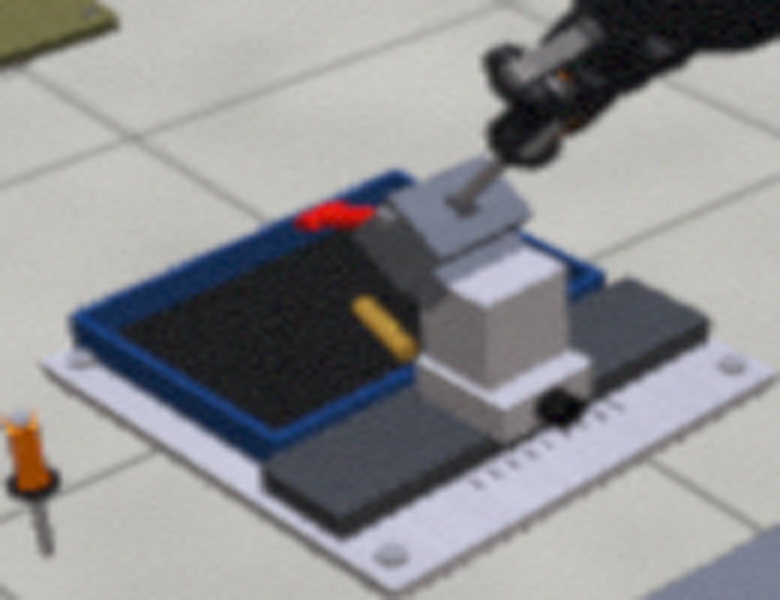

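{"api": "arm_command", "payload": {
  "series": [
    [[0,0,-1],[0,0,0],0],
    [[0,0,-1.5],[0,0,0],0],
    [[0,0,-1],[0,0,0],0],
    [[0,0,0],[0,0,0],0],
    [[0,0,0],[0,0,0],0]
  ]
}}

```text
t: 9.7
tool_pos: [0.6027, -0.0005, 0.236]
ee_rot: [2.978, 0.089, -0.942]
ft_force: [-0.2, -0.2, -1.5]
finger_gap: 0.0155
```

```bash
python3 q.py; python3 shot.py w10; python3 - <<'E'
import cv2
s=cv2.imread('pics/w10.png')
cv2.imwrite('pics/w10a.png',cv2.resize(s[150:290,263:383],None,fx=5,fy=5,interpolation=cv2.INTER_CUBIC)[:600])
E
```

```text
t 9.7 pos [ 6.027e-01 -5.000e-04  2.360e-01] F [-0.21 -0.2  -1.48] gap 0.0155
R cols
 [[ 0.817  0.059 -0.574]
 [ 0.049 -0.998 -0.033]
 [-0.575 -0.001 -0.818]]
j [-0.055  1.003 -0.045  1.022  0.019  1.729 -1.605]
F tool [0.67 0.19 1.33] T tool [-0.01  0.73  0.03]
t 9.7 shift cm [ 0.03 -0.02  3.74] turn deg [-0.06  0.09  0.01]
t 9.7 pos [ 6.027e-01 -5.000e-04  2.360e-01] F [-0.21 -0.2  -1.48] gap 0.0155
R cols
 [[ 0.817  0.059 -0.574]
 [ 0.049 -0.998 -0.033]
 [-0.575 -0.001 -0.818]]
j [-0.055  1.003 -0.045  1.022  0.019  1.729 -1.605]
```

View pics/w10a.png

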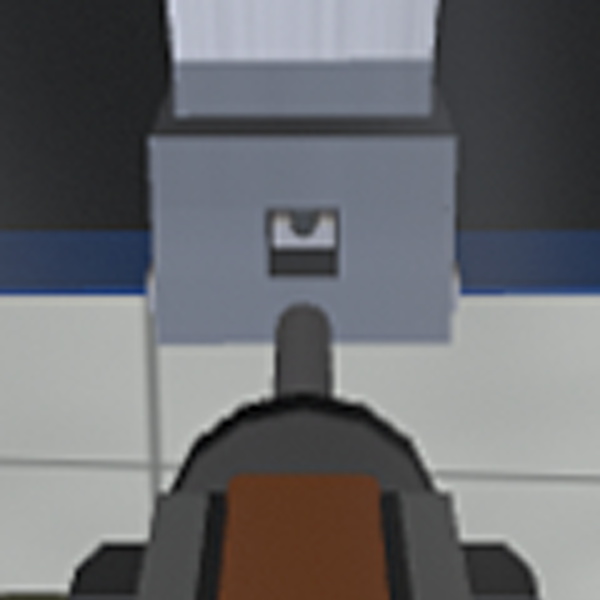

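{"api": "arm_command", "payload": {
  "series": [
    [[0,0,-2],[0,0,0],0],
    [[0,0,-3],[0,0,0],0],
    [[0,0,0],[0,0,0],0]
  ]
}}

```text
t: 10.05
tool_pos: [0.6336, 0.0013, 0.2788]
ee_rot: [2.981, 0.089, -0.932]
ft_force: [-0.1, 0.3, -1.1]
finger_gap: 0.0158
```

```bash
cat > hold.py <<'E'
import sys
from g import *
a=np.radians(19);Rt=R.from_matrix(np.array([[np.cos(a),np.sin(a),0],[np.sin(a),-np.cos(a),0],[0,0,-1]]))
info();go([.4847,-.2715,float(sys.argv[1])],Rt)
E
python3 hold.py .28
```

```text
t 10.05 pos [0.6336 0.0013 0.2788] F [-0.08  0.27 -1.07] gap 0.0158
R cols
 [[ 0.82   0.059 -0.569]
 [ 0.049 -0.998 -0.033]
 [-0.57  -0.001 -0.822]]
j [-0.06   1.029 -0.036  0.822  0.014  1.897 -1.599]
t 10.05 shift cm [-13.63  26.35   9.27] turn deg [ -4.78  34.5  -15.11]
```

{"api": "arm_command", "payload": {
  "series": [
    [[0,0,0],[-0.96,6.9,-3.02],0],
    [[0,0,0],[-0.96,6.9,-3.02],0],
    [[0,0,0],[-0.96,6.9,-3.02],0],
    [[0,0,0],[-0.96,6.9,-3.02],0],
    [[0,0,0],[-0.96,6.9,-3.02],0]
  ]
}}

```text
t: 10.55
tool_pos: [0.6302, 0.0015, 0.2767]
ee_rot: [-3.097, -0.524, 0.003]
ft_force: [0.4, -0.5, -2.6]
finger_gap: 0.0154
```

{"api": "arm_command", "payload": {
  "series": [
    [[0,0,0],[0,0,0],0],
    [[0,0,0],[0,0,0],0]
  ]
}}

```text
t: 10.75
tool_pos: [0.6308, 0.0008, 0.2769]
ee_rot: [-3.099, -0.516, 0.014]
ft_force: [0.0, 0.6, -0.7]
finger_gap: 0.0155
```

```bash
python3 hold.py .25
```

```text
t 10.75 pos [0.6308 0.0008 0.2769] F [ 0.04  0.62 -0.66] gap 0.0155
R cols
 [[ 0.946  0.324 -0.009]
 [ 0.324 -0.946 -0.001]
 [-0.009 -0.002 -1.   ]]
j [ 0.003  0.666 -0.142  1.501  0.105  0.991 -1.409]
t 10.75 shift cm [-22.63  21.03   2.85] turn deg [-0.1   0.5  -0.09]
```

{"api": "arm_command", "payload": {
  "series": [
    [[-2.5,2.3,0],[0,0.5,0],0],
    [[-2.9,2.7,0],[0,0,0],0],
    [[-2.9,2.7,0],[0,0,0],0],
    [[-2.9,2.7,0],[0,0,0],0],
    [[-2.9,2.7,0],[0,0,0],0]
  ]
}}

```text
t: 11.25
tool_pos: [0.5423, -0.1701, 0.2761]
ee_rot: [-3.096, -0.517, -0.004]
ft_force: [0.8, -0.1, -0.7]
finger_gap: 0.0149
```

{"api": "arm_command", "payload": {
  "series": [
    [[-2.9,2.7,0],[0,0,0],0],
    [[-2.9,2.7,0],[0,0,0],0],
    [[-2.7,2.5,0],[0,0,0],0],
    [[0,0,0],[0,0,0],0],
    [[0,0,0],[0,0,0],0]
  ]
}}

```text
t: 11.75
tool_pos: [0.4876, -0.2724, 0.2757]
ee_rot: [-3.097, -0.513, -0.004]
ft_force: [0.6, 0.8, -1.6]
finger_gap: 0.0153
```

```bash
python3 hold.py .22
```

```text
t 11.75 pos [ 0.4876 -0.2724  0.2757] F [ 0.57  0.79 -1.63] gap 0.0153
R cols
 [[ 0.947  0.323  0.002]
 [ 0.323 -0.947  0.003]
 [ 0.003 -0.002 -1.   ]]
j [ 0.534  0.562 -0.172  1.733  0.117  0.855 -0.931]
t 11.75 shift cm [-0.27 -0.17  5.57] turn deg [-0.11 -0.18 -0.18]
```

{"api": "arm_command", "payload": {
  "series": [
    [[-0.27,-0.17,2],[-0.1,-0.1,-0.2],0],
    [[0,0,2.5],[0,0,0],0],
    [[0,0,2.5],[0,0,0],0],
    [[0,0,1.5],[0,0,0],0],
    [[0,0,0],[0,0,0],0]
  ]
}}

```text
t: 12.25
tool_pos: [0.4842, -0.268, 0.1888]
ee_rot: [-3.093, -0.528, 0.002]
ft_force: [-0.5, 0.3, -1.2]
finger_gap: 0.0154
```

{"api": "arm_command", "payload": {
  "series": [
    [[0,0,0],[0,0,0],0],
    [[0,0,0],[0,0,0],0]
  ]
}}

```text
t: 12.45
tool_pos: [0.4851, -0.27, 0.192]
ee_rot: [3.096, 0.525, 0.006]
ft_force: [-1.3, -0.3, -1.0]
finger_gap: 0.0152
```

```bash
python3 hold.py .1035; python3 shot.py w12; python3 - <<'E'
import cv2
s=cv2.imread('pics/w12.png')
cv2.imwrite('pics/w12a.png',cv2.resize(s[110:250,253:393],None,fx=4.2,fy=4.2,interpolation=cv2.INTER_CUBIC)[:600])
E
```

```text
t 12.45 pos [ 0.4851 -0.27    0.192 ] F [-1.32 -0.28 -1.05] gap 0.0152
R cols
 [[ 0.944  0.33   0.004]
 [ 0.33  -0.944 -0.   ]
 [ 0.004  0.002 -1.   ]]
j [ 0.517  0.668 -0.152  1.838  0.155  0.643 -0.961]
t 12.45 shift cm [-0.12  0.11  8.85] turn deg [ 0.1  -0.2   0.25]
t 12.45 pos [ 0.4851 -0.27    0.192 ] F [-1.32 -0.28 -1.05] gap 0.0152
R cols
 [[ 0.944  0.33   0.004]
 [ 0.33  -0.944 -0.   ]
 [ 0.004  0.002 -1.   ]]
j [ 0.517  0.668 -0.152  1.838  0.155  0.643 -0.961]
```

View pics/w12a.png

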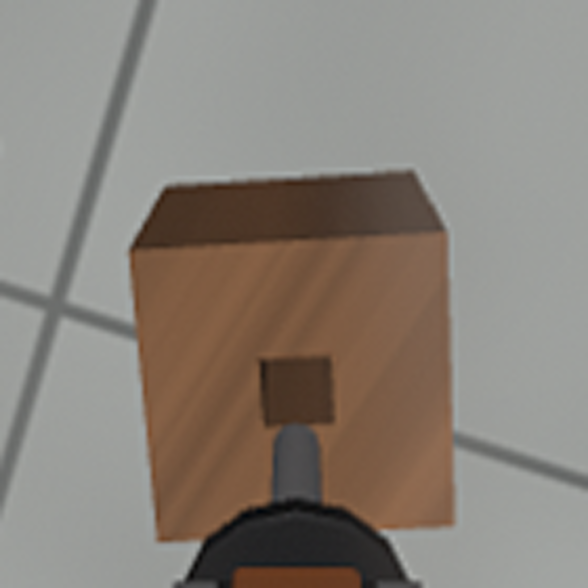

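```bash
python3 - <<'E'
from g import *
M=np.load('pics/w12.npy',allow_pickle=True).item();o,q,r=st()
P=onz(M,np.array([296.5,391])/4.2+[253,110]-.4,.075);print(P,"tool",(r.inv().apply(P-q)*1e3).round(2))
print(((proj(M,q+r.apply([.003,0.00035,.0875]))[0]-[253,110]+.4)*4.2).round(1))
E
```

```text
[ 0.48405628 -0.27064482  0.075     ] tool [ -1.32  -0.   117.15]
[298.5 421.1]
```

{"api": "arm_command", "payload": {
  "series": [
    [[-0.1,0,1],[0,-0.2,0],0],
    [[0,0,1.5],[0,0,0],0],
    [[0,0,0.5],[0,0,0],0],
    [[0,0,0.5],[0,0,0],0],
    [[0,0,0],[0,0,0],0]
  ]
}}

```text
t: 13.0
tool_pos: [0.4824, -0.2705, 0.1557]
ee_rot: [3.097, 0.524, -0.004]
ft_force: [-0.1, -0.7, -1.5]
finger_gap: 0.0156
```

```bash
python3 hold.py .1025; python3 q.py|grep tool
```

```text
t 13.0 pos [ 0.4824 -0.2705  0.1557] F [-0.14 -0.72 -1.46] gap 0.0156
R cols
 [[ 0.944  0.329 -0.002]
 [ 0.329 -0.944 -0.001]
 [-0.002  0.    -1.   ]]
j [ 0.508  0.723 -0.136  1.869  0.171  0.563 -0.975]
t 13.0 shift cm [0.2  0.17 5.32] turn deg [0.   0.13 0.2 ]
F tool [-0.36  0.64  1.46] T tool [-0.    0.03 -0.  ]
```

{"api": "arm_command", "payload": {
  "series": [
    [[0.15,0.05,1],[0,0,0],0],
    [[0,0,1.5],[0,0,0],0],
    [[0,0,1.5],[0,0,0],0],
    [[0,0,0.8],[0,0,0],0],
    [[0,0,0],[0,0,0],0]
  ]
}}

```text
t: 13.5
tool_pos: [0.4836, -0.2703, 0.1071]
ee_rot: [-3.097, -0.524, 0.005]
ft_force: [-0.3, 0.2, -1.1]
finger_gap: 0.0153
```

{"api": "arm_command", "payload": {
  "series": [
    [[0,0,0],[0,0,0],0],
    [[0,0,0.2],[0,0,0],0],
    [[0,0,0.2],[0,0,0],0],
    [[0,0,0],[0,0,0],0]
  ]
}}

```text
t: 13.9
tool_pos: [0.4842, -0.2707, 0.1043]
ee_rot: [3.097, 0.524, -0.002]
ft_force: [0.3, 0.0, -2.1]
finger_gap: 0.0151
```

```bash
python3 hold.py .1025; python3 q.py|grep tool
```

```text
t 13.9 pos [ 0.4842 -0.2707  0.1043] F [ 0.28  0.04 -2.13] gap 0.0151
R cols
 [[ 0.944  0.329 -0.001]
 [ 0.329 -0.944 -0.001]
 [-0.001  0.001 -1.   ]]
j [ 0.492  0.807 -0.112  1.894  0.191  0.451 -0.994]
t 13.9 shift cm [0.02 0.1  0.18] turn deg [0.05 0.08 0.2 ]
F tool [0.28 0.05 2.13] T tool [ 0.04 -0.    0.01]
```

Nearly down; about 2 mm more, then release.

{"api": "arm_command", "payload": {
  "series": [
    [[0,0,0.12],[0,0,0],0],
    [[0,0,0.1],[0,0,0],0],
    [[0,0,0],[0,0,0],0],
    [[0,0,0],[0,0,0],0]
  ]
}}

```text
t: 14.3
tool_pos: [0.4842, -0.2707, 0.1025]
ee_rot: [3.096, 0.524, -0.002]
ft_force: [-1.7, 0.3, 5.8]
finger_gap: 0.0152
```

{"api": "arm_command", "payload": {
  "series": [
    [[0,0,0],[0,0,0],50],
    [[0,0,0],[0,0,0],50],
    [[0,0,0],[0,0,0],50],
    [[0,0,0],[0,0,0],50],
    [[0,0,0],[0,0,0],50]
  ]
}}

```text
t: 14.8
tool_pos: [0.4841, -0.2706, 0.1019]
ee_rot: [3.097, 0.524, -0.003]
ft_force: [-0.2, 0.9, 0.4]
finger_gap: 0.0427
```

```bash
python3 shot.py w14; python3 q.py|grep tool
```

```text
t 14.8 pos [ 0.4841 -0.2706  0.1019] F [-0.19  0.87  0.39] gap 0.0427
R cols
 [[ 0.944  0.329 -0.001]
 [ 0.329 -0.944 -0.001]
 [-0.002  0.001 -1.   ]]
j [ 0.492  0.812 -0.111  1.895  0.192  0.446 -0.994]
F tool [ 0.46  1.15 -0.05] T tool [-0.01 -0.04 -0.02]
```

View pics/w14.png

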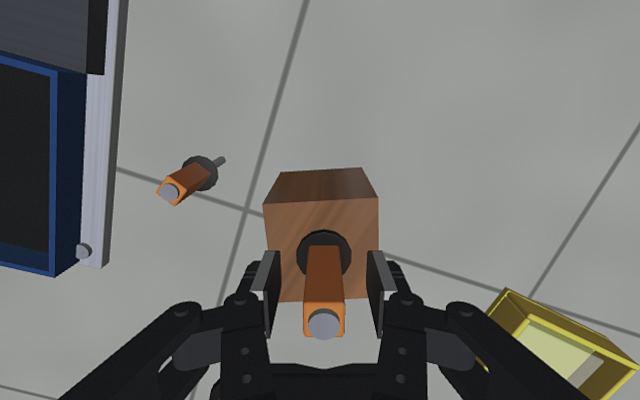

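{"api": "arm_command", "payload": {
  "series": [
    [[0,0,-1.5],[0,0,0],50],
    [[0,0,-3],[0,0,0],50],
    [[0,0,-4],[0,0,0],50],
    [[0,0,-4],[0,0,0],50],
    [[0,0,0],[0,0,0],50]
  ]
}}

```text
t: 15.35
tool_pos: [0.4874, -0.2719, 0.2321]
ee_rot: [3.091, 0.522, 0.012]
ft_force: [0.1, -0.1, -0.2]
finger_gap: 0.0427
```

{"api": "arm_command", "payload": {
  "series": [
    [[-3,0,0],[0,0,0],50],
    [[-3,0,0],[0,0,0],50],
    [[0,0,0],[0,0,0],50],
    [[0,0,0],[0,0,0],50]
  ]
}}

```text
t: 15.75
tool_pos: [0.4271, -0.2904, 0.2268]
ee_rot: [3.097, 0.522, -0.003]
ft_force: [0.6, -0.8, 0.2]
finger_gap: 0.0425
```

```bash
python3 shot.py w15; python3 - <<'E'
from plant import *
import cv2
cv2.imwrite('pics/scene15.png',get_image("scene")[:,:,::-1])
cv2.imwrite('pics/top15.png',get_image("top")[:,:,::-1])
s=cv2.imread('pics/scene15.png')
cv2.imwrite('pics/s15a.png',cv2.resize(s[160:300,160:360],None,fx=4,fy=4,interpolation=cv2.INTER_CUBIC))
E
```

```text
t 15.75 pos [ 0.4271 -0.2904  0.2268] F [ 0.58 -0.81  0.16] gap 0.0425
R cols
 [[ 0.945  0.328 -0.002]
 [ 0.328 -0.945 -0.001]
 [-0.002  0.    -1.   ]]
j [ 0.614  0.575 -0.17   1.911  0.152  0.669 -0.885]
```

View pics/s15a.png

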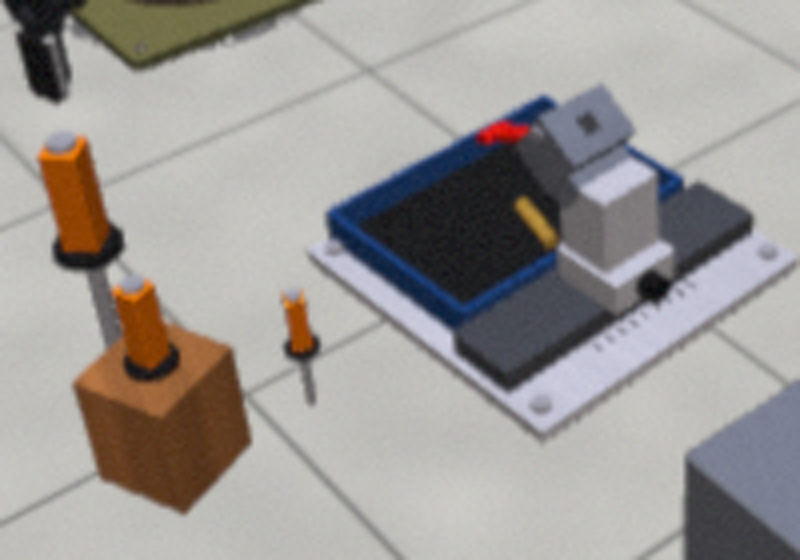

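View pics/w15.png

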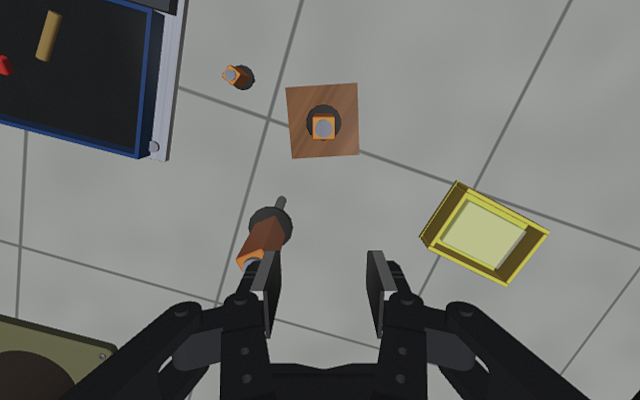

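View pics/top15.png

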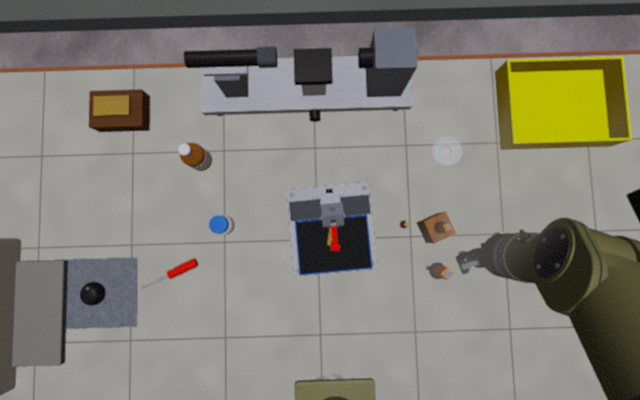

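```bash
python3 -c "
from plant import *
print(finish_job())"
```

```text
the job is handed in; nothing more can be done
None
```

The job is handed in, at about 15.9 s of the 64 s allowed. No verdict was reported.

- **Pin:** I pushed it out with the middle-sized punch, using about 9 to 13 N. It came out at about 27 mm depth and lies flat in the blue tray.
- **Lever:** It stands open with the bore empty. I judged this by eye in the images, since there is no reading of its angle.
- **Punch:** It is upright in its holder, released, with the guard down on the block. It sat at (0.484, -0.271) m, within about 1 mm of the hole centre I measured, and the gripper is clear of everything.
- **Bystanders:** The jar, bottle and dish show no movement in the before and after top views.

The cameras put the bore mouth's height at 0.130 to 0.138 m. Contact with the pin at about the expected depth resolved this. The punch had not slipped in the gripper after it was drawn out. No check failed.

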